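# Click the mixer's cover shut around its rim

### The arm

A 6-joint arm with a two-finger parallel gripper is mounted at the origin on the work surface. World frame = base frame: x ahead of the robot, y to its left, z up, the work surface at z = 0. Lengths are in m, angles in rad, forces in N, time in s.
With the tool pointing down it reaches from about 0.275 to 1 m from the base axis. Payload 8.4 kg.
Tool frame: the origin (TCP) lies on the centre line of the jaws, within the pads' length; the fingertips stand 17 mm ahead of it and the grasp point (between the pads) lies 2 mm behind it (bot.tcp_to_tips is the y of the fingertips in the tool frame, in m); y points along the fingers, z is the direction in which the jaws open and shut, and the axes are right-handed (so a half turn about y gives the same grasp; the last joint's range is limited). The gripper opens to 85 mm and grips with 20 to 120 N. Pads are 22 mm wide; open, the fingers measure 114 mm over their backs; the gripper's body (76 mm by 85 mm) begins 54 mm behind the grasp point. The pads swing forward as they close: fully open they stand 13 mm farther back than shut.
Start: joints at [1.253, 0.353, 1.633, -0, 1.155, -0.002], TCP at [0.194, 0.594, 0.248] pointing down, gripper open.
Joint ranges: [-2.63, 2.63], [-0.92, 2.1], [0.06, 2.66], [-1.3, 4.44], [0, 2.69], [-3.02, 3.02]. Speed limits (rad/s): [2.22, 2.22, 2.79, 3.14, 3.14, 3.14].

### API

Orientations are given as a unit quaternion [x, y, z, w].
In Python, from workcell import bot, hand, kinematics, get_obs, vision, hand_in gives the robot as it stands. The module is installed in compiled form; this text tells all that it offers. Calls block until the motion is done:
- bot.reach(position, orientation): joint-space move of the TCP to a pose.
- bot.servo_line(position, ori=None, velocity=0.15): straight line of the TCP; ori=None keeps the orientation; velocity is the mean speed in m/s.
- bot.goto_joints(angles): joint-space move.
- hand.move_gripper(opening, strength=None): finger opening in m; strength is the grip in N (None keeps the last); returns when the fingers have stopped.
- bot.dwell(seconds).
- kinematics.solve_ik(position, orientation): joint angles nearest the present ones, or None.
- get_obs(): the state.
- vision.read_camera(name): name is "scene" or "top" or "wrist"; returns a dict with "frame" (420x560x3 uint8, red, green, blue), "intrinsics" (3x3 intrinsics, pixels), "dist" ([k1, k2, p1, p2, k3] as OpenCV has them; the pictures are not rectified), "view" (4x4, takes a point from world to camera coordinates). Camera axes: x right, y down, z forward; pixel columns grow to the right and rows downward; lengths in m; the calibration is good to about 2 mm. A picture is of the moment at which its call begins. There is no depth.
A pose or a line that the arm cannot do raises bot.IKError and nothing moves.
- hand_in(): hands the job in, once; it reports no verdict.
The state is a dict: "time_s": time; "joint_pos": joint angles; "joint_vel": joint speeds; "joint_efforts": joint torques, N m; "position": TCP position; "orientation": TCP orientation; "wrist_force": force on the tool from outside, world axes, zero at the start; "ft_torque": the same for the moment, N m; "gripper_width": finger opening in m.
Only numpy, scipy, OpenCV 4.12 (cv2) and the standard library are available. Lean on these libraries where they do the work, as an engineer would, in place of code of your own. Each camera call takes 0.05 s, during which the arm holds its last target.

### The job

The clip-on cover of the video mixer is on, but its rim is still sprung up along some or all of its four sides. With the fingertips, press each raised rim section down until it clicks shut and all four lie flush. Press on the rim only, not on the clear window; do not lift or shove the mixer, and leave the mug, the tape and the intercom pack where they are.

Things in the scene. Friction and masses are not known exactly. Their poses are not given: they have to be found in the camera images.
- mixer: Video mixer, a flat black desktop box 160 mm (its x) by 220 mm (its y), 2 to 3 kg, loose on its rubber base, with a grey clip-on cover. Origin at the centre of its underside, x pointing away from the robot at yaw 0, z up. The top of the cover (window, corners, and rim sections when shut) is flat, 46 mm above the underside. The cover has a clear window 92 by 152 mm in the middle, fixed square corners, and between the corners one rim section along each side.
- window: The clear window in the middle of the cover, 92 mm (x) by 152 mm (y), 3 mm thick, through which the mixer's white keys are seen; fixed to the mixer. Its origin is that of the mixer (underside centre); the pane's upper face is 46 mm above it. Not to be pressed.
- rim_far (a joint): Rim section along the side away from the robot of the cover, a grey strip 147 mm long and 37 mm wide (4 mm thick, with a 12 mm deep lip along its outer edge) that bends along its inner edge at the window, 46 mm above the mixer's underside. 0 = sprung up, outer edge about 9 mm higher than when shut; 0.25 rad = snapped shut, flush. It snaps to one end or the other from about half-way (0.13) and stays there; about 6 N down at the press point makes it go.
- press_far (a point): Point on the upper face of the rim section along the side away from the robot, at the middle of its length, on three fine ribs, 24 mm out from the section's inner (bending) edge and 13 mm in from its outer edge. It is about 52 mm above the table when the section is up and 46 mm when shut.
- rim_left (a joint): Rim section along the left (+y) side of the cover, a grey strip 87 mm long and 37 mm wide (4 mm thick, with a 12 mm deep lip along its outer edge) that bends along its inner edge at the window, 46 mm above the mixer's underside. 0 = sprung up, outer edge about 9 mm higher than when shut; 0.25 rad = snapped shut, flush. It snaps to one end or the other from about half-way (0.13) and stays there; about 6 N down at the press point makes it go.
- press_left (a point): Point on the upper face of the rim section along the left (+y) side, at the middle of its length, on three fine ribs, 24 mm out from the section's inner (bending) edge and 13 mm in from its outer edge. It is about 52 mm above the table when the section is up and 46 mm when shut.
- rim_near (a joint): Rim section along the side towards the robot of the cover, a grey strip 147 mm long and 37 mm wide (4 mm thick, with a 12 mm deep lip along its outer edge) that bends along its inner edge at the window, 46 mm above the mixer's underside. 0 = sprung up, outer edge about 9 mm higher than when shut; 0.25 rad = snapped shut, flush. It snaps to one end or the other from about half-way (0.13) and stays there; about 6 N down at the press point makes it go.
- press_near (a point): Point on the upper face of the rim section along the side towards the robot, at the middle of its length, on three fine ribs, 24 mm out from the section's inner (bending) edge and 13 mm in from its outer edge. It is about 52 mm above the table when the section is up and 46 mm when shut.
- rim_right (a joint): Rim section along the right (-y) side of the cover, a grey strip 87 mm long and 37 mm wide (4 mm thick, with a 12 mm deep lip along its outer edge) that bends along its inner edge at the window, 46 mm above the mixer's underside. 0 = sprung up, outer edge about 9 mm higher than when shut; 0.25 rad = snapped shut, flush. It snaps to one end or the other from about half-way (0.13) and stays there; about 6 N down at the press point makes it go.
- press_right (a point): Point on the upper face of the rim section along the right (-y) side, at the middle of its length, on three fine ribs, 24 mm out from the section's inner (bending) edge and 13 mm in from its outer edge. It is about 52 mm above the table when the section is up and 46 mm when shut.
- mug: White mug, 80 mm across, 90 mm high, handle on its +y side; origin at the centre of its underside. Bystander.
- tape: Grey roll of tape lying flat, 104 mm across, 48 mm high; origin at the centre of its underside. Bystander.
- beltpack: Black intercom pack lying flat, 65 by 100 mm, 26 mm high, stub aerial on its +y end; origin at the centre of its underside. Bystander.

How it is judged:
By the outcome, as a careful person would: the job done as asked, in the order asked, and still so for the second after the job is handed in, with the robot touching nothing.
It also fails if it takes over 48 s, if anything falls off the work surface, if the arm or the gripper's body presses on something with over 40 N, if the wrist force passes 120 N, or if a joint passes its speed limit or range.

## Working session

There is one attempt and no reset: what is moved stays moved. The work goes in short steps, each a Python script; the robot and the scene stay as the last script left them, time stands still between calls to the robot, and variables do not carry over. Pictures are saved under pics/ and viewed, and the job is handed in when it is done.

```bash
mkdir -p pics; cat > h.py <<'E'
from workcell import bot, hand, kinematics, get_obs, vision, hand_in
import numpy as np, cv2, pickle
def snap(n,f):
    c=vision.read_camera(n); cv2.imwrite(f'pics/{f}.png',c['frame'][:,:,::-1]); pickle.dump(c,open(f'pics/{f}.pkl','wb')); return c
def load(f): return pickle.load(open(f'pics/{f}.pkl','rb'))
def ray(c,uv,z):
    uv=np.array(uv,float).reshape(-1,1,2)
    n=cv2.undistortPoints(uv,np.array(c['intrinsics']),np.array(c['dist'])).reshape(-1,2)
    V=np.array(c['view']);R=V[:3,:3];t=V[:3,3];C=-R.T@t
    d=np.c_[n,np.ones(len(n))]@R
    return C+d*((z-C[2])/d[:,2])[:,None]
def proj(c,P):
    V=np.array(c['view']);r=cv2.Rodrigues(V[:3,:3])[0]
    return cv2.projectPoints(np.array(P,float).reshape(-1,1,3),r,V[:3,3],np.array(c['intrinsics']),np.array(c['dist']))[0].reshape(-1,2)
E
python3 - <<'E'
from h import *
snap('top','t0');snap('scene','s0')
o=get_obs();print({k:o[k] for k in('time_s','position','orientation','wrist_force','gripper_width')},bot.tcp_to_tips)
for n in('t0','s0'):
    V=np.array(load(n)['view']);print(-V[:3,:3].T@V[:3,3])
E
```

```text
{'time_s': 0.1, 'position': array([0.19398471, 0.59370309, 0.24761751]), 'orientation': array([ 0.69875992, -0.11125897,  0.11112062, -0.69785975]), 'wrist_force': array([-0.15279564, -0.50358206,  0.71014353]), 'gripper_width': 0.08516987976826121} 0.017
[0.53275453 0.02689967 0.96929851]
[ 1.04297856 -0.43890937  0.53149676]
```

View pics/t0.png

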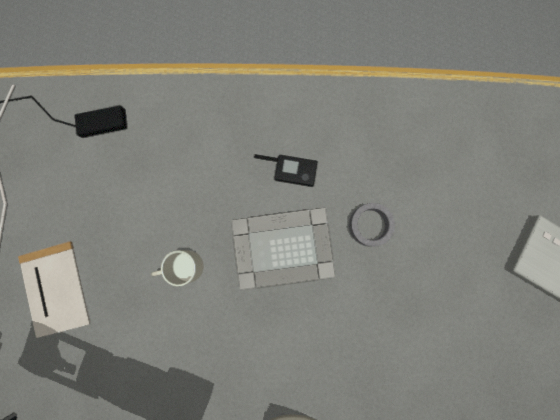

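View pics/s0.png

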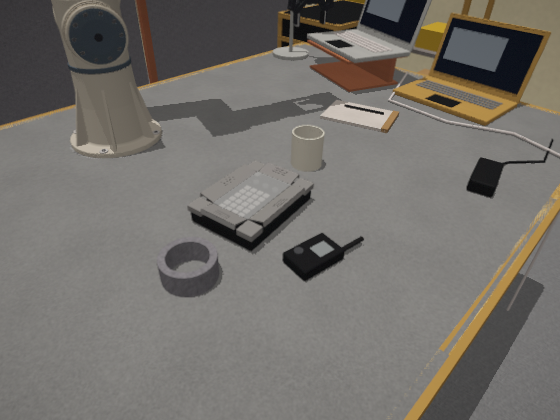

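The top view shows the mixer at about (283,248), the tape at (371,224), the mug at (178,268) and the pack at (296,170). I'll enlarge both views next.

```bash
python3 - <<'E'
from h import *
t=load('t0')['frame'][190:305,210:355,::-1];cv2.imwrite('pics/t0z.png',cv2.resize(t,None,fx=5,fy=5,interpolation=cv2.INTER_CUBIC))
t=load('s0')['frame'][150:250,180:325,::-1];cv2.imwrite('pics/s0z.png',cv2.resize(t,None,fx=5,fy=5,interpolation=cv2.INTER_CUBIC))
E
```

```text
(no output)
```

View pics/t0z.png

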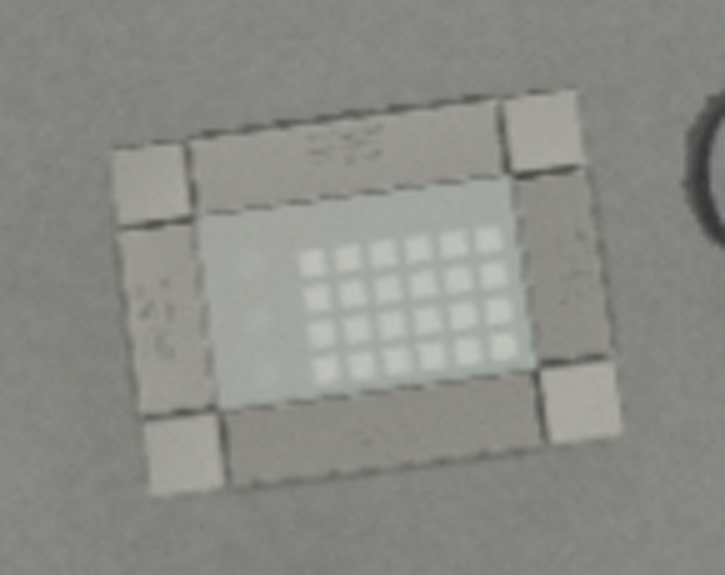

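View pics/s0z.png

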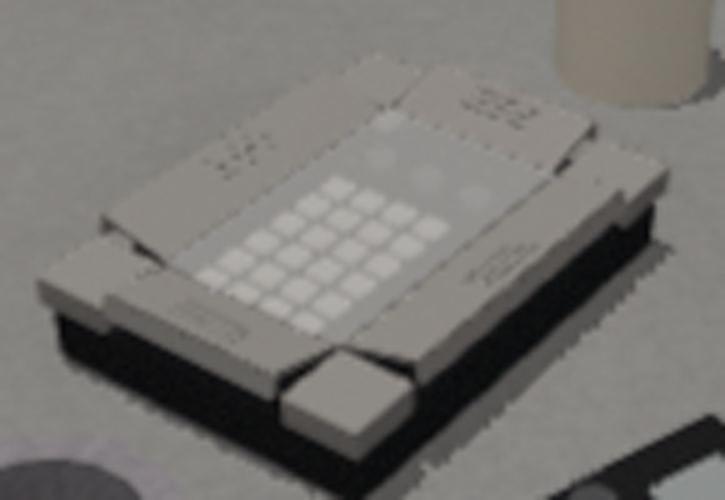

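```bash
cat > m.py <<'E'
from h import *
c=load('t0')
z=np.array([[112,149],[579,90],[622,436],[150,494.]])/5-.4+[210,190]
p=ray(c,z,.046); cen=p.mean(0)
u=(p[0]+p[1]-p[2]-p[3])[:2]; ex=u/np.linalg.norm(u); v=(p[0]+p[3]-p[1]-p[2])[:2]; ey=v/np.linalg.norm(v)
yaw=np.arctan2(ex[1],ex[0])
ex=np.array([np.cos(yaw),np.sin(yaw)]);ey2=np.array([-ex[1],ex[0]])
P={'far':cen[:2]+ex*.070,'near':cen[:2]-ex*.070,'left':cen[:2]+ey2*.1,'right':cen[:2]-ey2*.1}
if __name__=='__main__':
    print(p.round(4),cen,np.degrees(yaw),np.degrees(np.arctan2(-ey[0],ey[1])))
    print(np.linalg.norm(u)/2,np.linalg.norm(v)/2)
    # window corners and scene cross-check
    print(P)
    s=load('s0')
    for f in('t0','s0'):
        im=load(f)
        img=im['frame'][:,:,::-1].copy()
        for k in P:
            q=proj(im,[*P[k],.052])[0]; print(f,k,q)
        o=(210,190) if f=='t0' else (180,150)
        big=cv2.resize(img[o[1]:o[1]+115,o[0]:o[0]+145],None,fx=5,fy=5,interpolation=cv2.INTER_CUBIC)
        W=[[*(cen[:2]+a*.046*ex+b*.076*ey2),.046] for a,b in((1,1),(1,-1),(-1,-1),(-1,1))]
        for q in proj(im,[[*P[k],.052] for k in P]+W):
            x=((q-o+.5)*5).astype(int);cv2.circle(big,tuple(map(int,x)),4,(0,0,255),1)
        cv2.imwrite(f'pics/{f}m.png',big)
    for nm,px,h in(('mug',(178,268),.09),('tape',(371,224),.048),('pack',(296,170),.026)): print(nm,ray(c,px,h))
E
python3 m.py
```

```text
[[ 0.5911  0.1583  0.046 ]
 [ 0.6245 -0.0637  0.046 ]
 [ 0.4617 -0.0862  0.046 ]
 [ 0.4292  0.1347  0.046 ]] [0.52660628 0.03574331 0.046     ] 8.087257290474746 8.472160844443561
0.16393118765972078 0.2239051173444196
{'far': array([0.59591013, 0.04559098]), 'near': array([0.45730243, 0.02589564]), 'left': array([0.51253817, 0.13474881]), 'right': array([ 0.54067438, -0.06326219])}
t0 far [279.22143255 218.32527565]
t0 near [286.19266233 277.82646959]
t0 left [240.40486026 252.82374791]
t0 right [324.98583096 242.86087033]
s0 far [279.46463988 202.34904734]
s0 near [227.37247363 179.34495727]
s0 left [280.06925762 170.64961525]
s0 right [220.18559522 213.45371527]
mug [[0.47499891 0.27109466 0.09      ]]
tape [[ 0.58757935 -0.17254647  0.048     ]]
pack [[0.71787454 0.00774863 0.026     ]]
```

View pics/t0m.png

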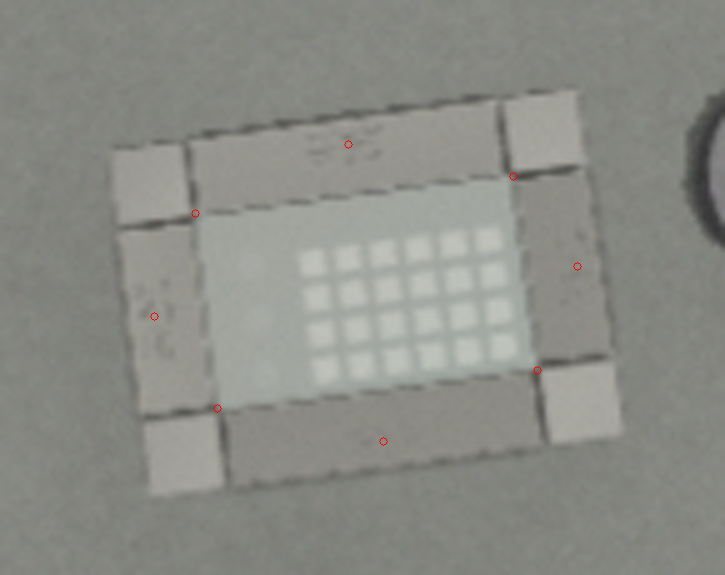

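View pics/s0m.png

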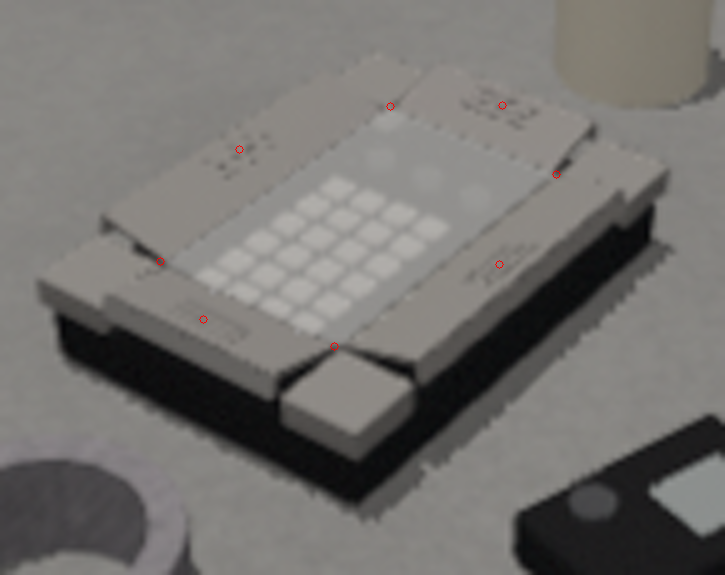

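The reprojected points land on the ribs in both views, and the cover measures 164x224 mm against the expected 166x226. All four sections look raised. I'll press the left one first, with the gripper shut and force feedback on.

```bash
cat > press.py <<'E'
from h import *; from m import P,ex,ey2
from scipy.spatial.transform import Rotation as R
def ori(d):
    y=np.array([0,0,-1.]);z=np.array([*d,0]);best=None
    for s in(1,-1):
        q=R.from_matrix(np.c_[np.cross(y,s*z),y,s*z]).as_quat()
        a=(R.from_quat(get_obs()['orientation']).inv()*R.from_quat(q)).magnitude()
        if best is None or a<best[0]: best=(a,q)
    return best[1]
out={'far':ex,'near':-ex,'left':ey2,'right':-ey2}
T=bot.tcp_to_tips
def press(k,hi=.10,Fmax=14):
    p=P[k]+out[k]*.001
    q=ori(ey2 if k in('far','near') else ex)
    at=lambda z:[*p,z+T]
    bot.reach(at(hi),q); bot.servo_line(at(.062))
    f0=get_obs()['wrist_force'][2]; log=[]
    for z in np.arange(.056,.0415,-.0015):
        bot.servo_line(at(z),velocity=.03)
        o=get_obs();f=o['wrist_force']; log.append((round(z*1e3,1),round((o['position'][2]-T)*1e3,1),*np.round(f-[0,0,f0],1)))
        if f[2]-f0>Fmax and z<.0485 or f[2]-f0>30: break
    bot.servo_line(at(.075)); print(k,get_obs()['time_s'],*log,sep='\n ')
E
python3 - <<'E'
from press import *
hand.move_gripper(0.0)
press('left',hi=.17)
c=snap('scene','s1')
print(get_obs()['time_s'],get_obs()['gripper_width'])
t=c['frame'][130:250,170:325,::-1];cv2.imwrite('pics/s1z.png',cv2.resize(t,None,fx=5,fy=5,interpolation=cv2.INTER_CUBIC))
E
```

```text
left
 6.4667
 (np.float64(56.0), np.float64(56.2), np.float64(-0.4), np.float64(0.1), np.float64(-0.5))
 (np.float64(54.5), np.float64(54.5), np.float64(0.1), np.float64(0.4), np.float64(-0.1))
 (np.float64(53.0), np.float64(53.4), np.float64(-1.8), np.float64(0.1), np.float64(7.3))
 (np.float64(51.5), np.float64(51.8), np.float64(-2.2), np.float64(1.7), np.float64(5.0))
 (np.float64(50.0), np.float64(49.9), np.float64(-0.4), np.float64(0.4), np.float64(-0.6))
 (np.float64(48.5), np.float64(48.3), np.float64(0.2), np.float64(-0.9), np.float64(-0.8))
 (np.float64(47.0), np.float64(46.9), np.float64(1.5), np.float64(0.1), np.float64(-0.4))
 (np.float64(45.5), np.float64(45.9), np.float64(-0.5), np.float64(-1.1), np.float64(6.6))
 (np.float64(44.0), np.float64(45.6), np.float64(-7.0), np.float64(-1.9), np.float64(22.6))
6.5167 -3.739397550313385e-05
```

View pics/s1z.png

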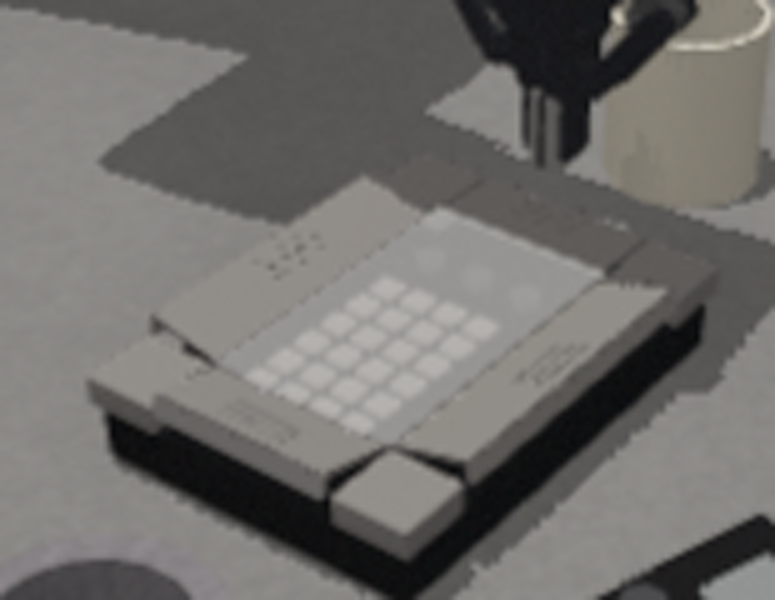

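Left snapped: the force rose to about 7 N, dropped to zero, then met a hard stop at 46 mm. In the picture the left strip now lies flush, and the mug is untouched. I'll press the other three, stopping more gently.

```bash
python3 - <<'E'
from press import *
np.set_printoptions(legacy='1.25')
for k in('right','far','near'): press(k,Fmax=5)
bot.servo_line([*P['near'],.20+T])
bot.reach([.35,.35,.28],get_obs()['orientation'])
c=snap('scene','s2');t=snap('top','t2')
print(get_obs()['time_s'])
a=c['frame'][130:250,170:325,::-1];cv2.imwrite('pics/s2z.png',cv2.resize(a,None,fx=5,fy=5,interpolation=cv2.INTER_CUBIC))
a=t['frame'][190:305,210:355,::-1];cv2.imwrite('pics/t2z.png',cv2.resize(a,None,fx=5,fy=5,interpolation=cv2.INTER_CUBIC))
E
```

```text
right
 10.45
 (56.0, 56.3, -0.3, -0.1, 0.0)
 (54.5, 54.8, 0.3, 0.1, 1.7)
 (53.0, 53.5, -0.3, -1.0, 6.0)
 (51.5, 51.8, -0.3, -2.7, 3.0)
 (50.0, 49.6, -0.3, 0.1, -0.3)
 (48.5, 48.2, 0.3, -0.7, 0.2)
 (47.0, 46.9, 0.1, -0.5, -0.7)
 (45.5, 45.9, -0.7, 0.6, 4.8)
 (44.0, 45.6, -6.5, -0.0, 21.8)
far
 14.5417
 (56.0, 56.3, 0.1, -0.5, -0.1)
 (54.5, 54.6, -0.3, -0.1, -0.3)
 (53.0, 53.5, -0.9, -0.2, 6.7)
 (51.5, 52.0, 1.2, 0.9, 5.2)
 (50.0, 49.7, -0.1, -0.1, -0.4)
 (48.5, 48.2, -0.1, -0.2, -0.3)
 (47.0, 46.8, -0.3, 1.0, -0.2)
 (45.5, 46.0, -1.4, -0.1, 5.3)
near
 18.025
 (56.0, 56.2, -0.1, -0.6, -0.2)
 (54.5, 54.7, 0.1, 0.1, 0.1)
 (53.0, 53.3, -0.1, -0.9, 6.3)
 (51.5, 51.5, -2.7, 0.0, 2.9)
 (50.0, 49.9, 0.8, 0.6, -0.9)
 (48.5, 48.4, -0.2, 0.3, -0.7)
 (47.0, 46.9, -0.2, -0.4, -0.3)
 (45.5, 45.9, -1.7, 0.3, 8.1)
20.4167
```

View pics/s2z.png

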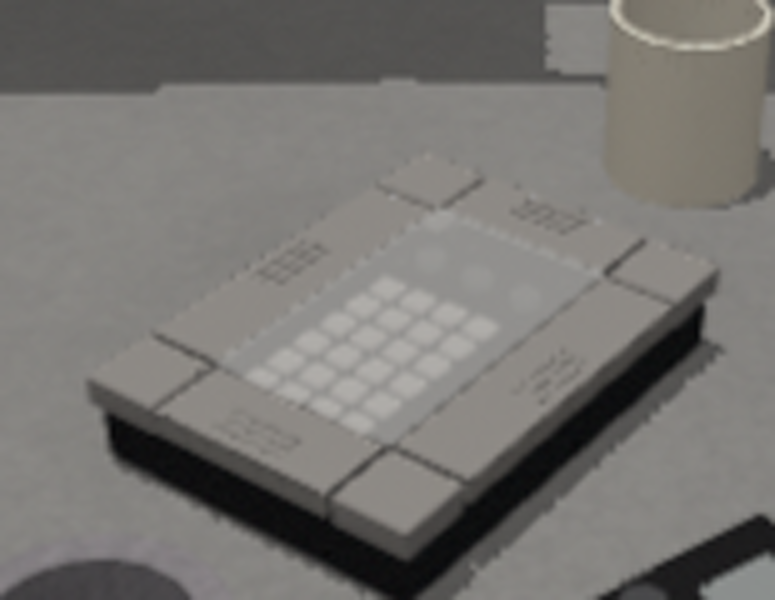

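View pics/t2z.png

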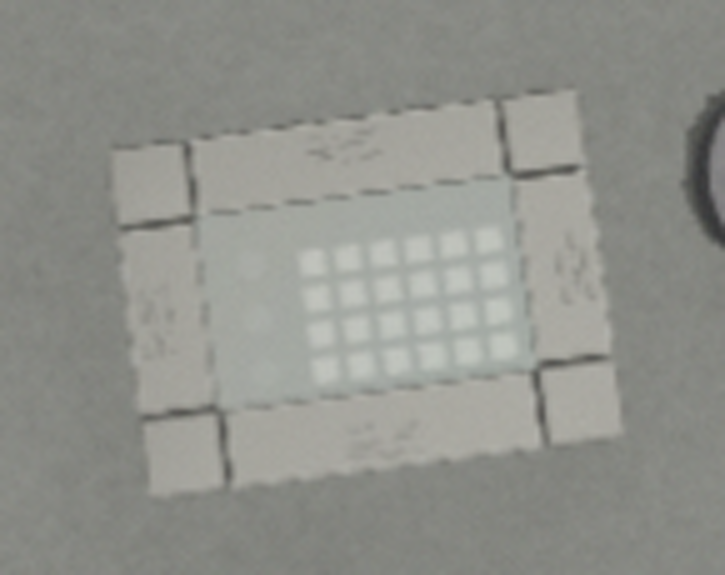

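View pics/t2.png

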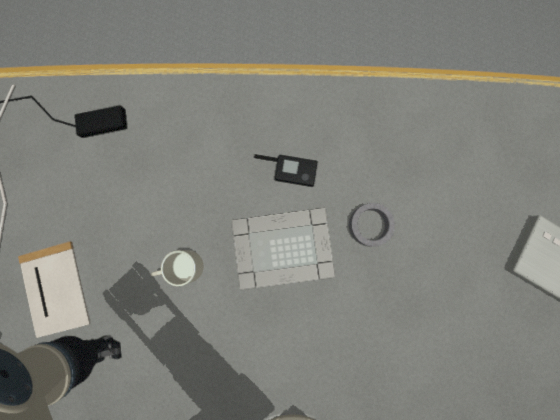

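All four sections lie flush with the corners and shade evenly. The mixer corners are at the same pixels as before, and the mug, tape and pack haven't moved. The arm is clear, so I'm handing in.

```bash
python3 -c "
from h import *
hand_in();print(get_obs()['time_s'])"
```

```text
the job is handed in; nothing more can be done
the job is handed in; nothing more can be done
```

All four rim sections were sprung up, and all four are now pressed shut; I handed the job in at about 20 s of the 48 s allowed. I pressed left, right, far and near in that order with the closed fingertips, on the ribbed press points only.

- **Clicks:** each section resisted with about 6–7 N at 53 mm, then gave way, and the fingertips met a hard stop at about 46 mm. The most force logged was about 23 N, on the left section.
- **Final pictures:** the scene and top views show all four sections flush with the corners. The mixer, mug, tape and intercom pack look unmoved, and the arm is clear of everything.
- **Disagreements:** no check failed. The cover measured 164 x 224 mm against the 166 x 226 mm implied by the given sizes, which is within calibration error.

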